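# Close and latch the filter hatch of the dust extractor

## Task

The filter has been changed, so shut the bench dust extractor's top hatch again: swing the hatch down, press it gently home against its spring buffers until you feel it seat on the front rim, and while holding it there turn the wing knob clockwise all the way to its stop, so that the hidden cam tongue swings behind the rim's edge and the hatch stays shut when you let go. The rim is thin sheet: do not lean on the hatch once it has seated and never force the tongue against the edge. Leave the cup, the brush rest and the plate where they stand.

Things in the scene. Friction and masses are not known exactly. Their poses are not given: they have to be found in the camera images.
- extractor: Grey sheet-metal dust extractor fixed on the bench, 300 (x) x 420 (y) x 150 mm high. Origin: centre of its underside; x points from the wing knob's side to the hinge side, y along the hinge line to the motor end, z up. The hatch is in its top (z = 150 mm), 60 mm off centre towards -y; the motor end (+y) has a flat top.
- hatch (a joint): Hatch angle, rad: 0 = level, grows as the free edge swings up. Starts open at 0.35 to 0.9; a friction hinge (0.6 N m) keeps it where it is left. Unlatched it rests on two spring buffers at about 0.067. Seated on the rim it reads -0.03 to +0.03 (the rim's height differs from unit to unit); latched and let go, about 0.008 more.
- wing (a joint): Angle of wing knob and tongue, rad, grows clockwise seen from above. 0 = wing parallel to the hinge line, tongue to the extractor's -y, unlatched; 1.571 = fixed stop, latched, tongue pointing away from the hinge. Starts at 0 to 0.25; the tongue reaches the rim's edge at 0.5. Turns easily (0.1 N m) if the hatch is seated; more before the stop: the tongue has met the edge, press further first.
- wing_grip (a point): On the knob's axis, 30 mm above the hatch's upper face: grip here. Black wing 52 mm long, 10 mm thick, 14 to 42 mm above the face, on a neck 18 mm wide. Axis 172 mm from the hinge line, at mid-width. Pressing down here takes about 7 N at first, rising 0.5 N per mm, for 6 to 17 mm until the hatch seats (at 10 to 18 N); then the resistance rises steeply.
- hatch_hinge (a point): Middle of the hinge line, which runs along the extractor's y at the side away from the robot; half-way through the hatch's 4 mm thickness.
- hatch_edge (a point): Middle of the hatch's free edge (robot's side), on the upper face; 215 mm from the hinge line.
- panel: The hatch's flat grey panel, 215 mm from hinge line to free edge x 200 mm wide x 4 mm thick. Origin on the hinge line like hatch_hinge; it lies along its own -x, z is square to its upper face. It can be pushed shut anywhere on that face near the free edge, beside the knob.
- tongue: Flat steel cam tongue on the knob's shaft below the panel, hidden once the hatch is down; 16 mm wide, 4 mm thick, reaches 42 mm from the axis along its own -y; origin on the axis at its underside. Its upper side is 5.5 mm below the panel, so it clears the 4 mm rim by 1.5 mm only when the hatch is on its seat. Over 25 N against the rim bends it (the buffers alone: 4 to 9 N).
- rim: Steel frame of the hatch opening; origin at its middle, level with the casing's top. Its front rim, the hatch's seat, is a strip 28 mm wide, 4 mm thick along the free edge; its inner edge is 28 mm from the knob's axis. It is shimmed: its upper side lies up to 6 mm above or below the casing's top, not measured, to be felt. Over 12 N of the panel on it, beyond what the buffers carry, bends it.
- cup_mid (a point): Bystander: small white ceramic cup, 58 mm wide, 50 mm high, standing on the extractor's motor end; this point is its centre. Must not move.
- brush_rest_mid (a point): Bystander: white ceramic brush rest, 120 x 90 x 38 mm, on the bench beyond the extractor's motor end; this point is its centre. Must not move.
- plate: Bystander: white plate, 200 mm wide, 22 mm high, on a banding wheel 113 mm high on the other side of the extractor; origin at the centre of its underside. Must not move.

How it is judged (in metres and radians):
On the way:
1. the hatch is swung down onto its buffers with the knob still unlatched (value of joint hatch below 0.1 rad and value of joint wing below 0.6 rad), for 0.1 s.
At the end, for the whole second after the job is handed in: The hatch stays shut by its tongue alone: hatch angle below 0.05 rad (unlatched it springs up to 0.067) and at rest, with the wing knob turned beyond 1.3 rad (its stop is at 1.571) (value of joint hatch below 0.05 rad and value of joint wing above 1.3 rad and velocity of joint hatch between -0.05 and 0.05 rad/s); the robot touches nothing.
It fails at once if the panel is pressed onto the rim with more than 12 N beyond what the buffers carry (contact force between panel and rim above 12 N).
It fails at once if the tongue is forced against the rim with more than 25 N (contact force between tongue and rim above 25 N).
It fails at once if the cup, the brush rest or the plate is moved by more than 20 mm (distance of any of cup_mid, brush_rest_mid, plate from where it was at the start of the episode above 0.02 m).
It also fails if it takes over 69 s, if anything falls off the work surface, if the arm or the gripper's body presses on something with over 40 N, if the wrist force passes 120 N, or if a joint passes its speed limit or range.

## Robot

A 6-joint arm with a two-finger parallel gripper is mounted at the origin on the work surface. World frame = base frame: x ahead of the robot, y to its left, z up, the work surface at z = 0. Lengths are in m, angles in degrees, forces in N, time in s.
With the tool pointing down it reaches from about 0.325 to 0.9 m from the base axis. Payload 6.1 kg.
Tool frame: the origin (TCP) lies on the mounting face of the last link; the fingertips stand 173 mm ahead of it and the grasp point (between the pads) lies 155 mm ahead of it; z points along the fingers, y is the direction in which the jaws open and shut (so a half turn about z gives the same grasp; the last joint's range is limited). The gripper opens to 85 mm and grips with 20 to 120 N. Pads are 22 mm wide; open, the fingers measure 114 mm over their backs; the gripper's body (76 mm by 85 mm) begins 54 mm behind the grasp point. The pads swing forward as they close: fully open they stand 13 mm farther back than shut.
Start: joints at [68.291, 12.628, 87.462, -0, 79.91, -7.225], TCP at [0.156, 0.605, 0.405] pointing down, gripper open.
Joint ranges: [-170.65, 170.65], [-52.31, 119.04], [5.05, 147.46], [-71.25, 251.25], [11.57, 151.72], [-153.62, 153.62]. Speed limits (degrees/s): [147.25, 147.25, 172.46, 180, 180, 180].

## Interface

Orientations are given as [roll, pitch, yaw] about the fixed x, y, z axes, in that order (R = Rz(yaw) Ry(pitch) Rx(roll)).
In Python, from plant import robot, read_camera, camera_model gives the robot as it stands.
- The arm moves only by the tool arm_command, never from a script. Its argument "series" is a list of rows, each a list of 5 numbers: the finger opening in mm, from 0 to 85.4, then the shift along the tool's x, y, z in mm, then the turn about the tool's z in degrees. A call has 1 to 12 rows; each row shifts and turns the commanded pose from where the row before left it, along the tool's axes as they then stand; what a row does not reach is not made up. A row lasts 1/8 s, in which the tool goes at most 62.5 mm and 10.7 degrees, less where a joint would pass 70% of its speed; a pose out of reach is approached as far as the arm can. A call is refused whole if a number of a shift passes 62.5 or a number of a turn 10.7, either way. A call with a gripper value outside its range is refused whole. The fingers move at their own pace and stop on an object; "squeeze" is the grip in N (left out, the last holds). Time passes only in rows, so rows that do not move let the fingers close. It gives the time, the measured TCP pose, the force and the opening at its end, in the units of the state.
- robot.observe(): the state, without advancing time (a new reading comes with each control period).
- read_camera(name): name is "scene" or "top" or "wrist"; returns the picture (384x512x3 uint8, red, green, blue); there is no depth.
- camera_model(name): a dict with "mtx" (3x3 intrinsics, pixels), "origin" and "rotation" of the camera in the world. Camera axes: x right, y down, z forward; pixel columns grow to the right and rows downward; lengths in m; the calibration is good to about 2 mm. A picture is of the moment at which its call begins: read the wrist's pose just before it. camera_model takes no time and is no camera call; for the wrist camera it gives the pose at the moment of the call.
- robot.hand_in(): hands the job in, once; it reports no verdict.
The state is a dict: "t": time; "joint_positions": joint angles; "dq": joint speeds; "joint_torque": joint torques, N m; "position": TCP position; "ee_rot": TCP orientation; "ft_force": force on the tool from outside, world axes, zero at the start; "ft_torque": the same for the moment, N m; "opening": opening from 0.0 (shut) to 1.0 (fully open).
Only numpy, scipy, OpenCV 4.12 (cv2) and the standard library are available. Lean on these libraries where they do the work, as an engineer would, in place of code of your own. Each camera call takes 0.05 s, during which the arm holds its last target.

## Working session

There is one attempt and no reset: what is moved stays moved. The work goes in short steps, Python scripts to look and compute and a tool call to move; the robot and the scene stay as the last step left them, time stands still between calls to the robot, and variables do not carry over. Pictures are saved under pics/ and viewed, and the job is handed in when it is done.

Besides the shell and the picture viewer there is one more tool, called after "Emit:" in YAML: its name, and indented under it one key for each argument. arm_command: Moves the arm, as the interface text tells. Its arguments: {"type":"object","properties":{"series":{"type":"array","items":{"type":"array","items":{"type":"number"}}},"squeeze":{"type":"number"}},"required":["series"]}

```bash
mkdir -p pics; python3 - <<'E'
from plant import robot, read_camera, camera_model
import cv2
s=robot.observe(); print({k:s[k] for k in ('t','position','ee_rot','ft_force','opening')})
for n in ('scene','top','wrist'):
    m=camera_model(n); print(n,m)
    cv2.imwrite(f'pics/{n}0.png',cv2.cvtColor(read_camera(n),cv2.COLOR_RGB2BGR))
E
```

```text
{'t': 0.0, 'position': array([0.15621193, 0.60488314, 0.40357722]), 'ee_rot': array([-1.79889170e+02, -1.51629783e-02,  1.65516986e+02]), 'ft_force': array([-0.65885546,  0.09830885,  0.11225576]), 'opening': 0.9999190503854204}
scene {'mtx': array([[373.92885709,   0.        , 253.00780695],
       [  0.        , 373.92885709, 183.43068913],
       [  0.        ,   0.        ,   1.        ]]), 'origin': array([0.7620544 , 0.60817359, 1.01756243]), 'rotation': array([-146.64298174,   -0.1675551 ,  160.15700169])}
top {'mtx': array([[433.39448995,   0.        , 260.50649561],
       [  0.        , 433.39448995, 189.12910341],
       [  0.        ,   0.        ,   1.        ]]), 'origin': array([0.35885107, 0.05317167, 1.14850055]), 'rotation': array([-168.05359402,    0.24497033,  -83.97490909])}
wrist {'mtx': array([[277.52868847,   0.        , 258.13012956],
       [  0.        , 277.52868847, 193.06198381],
       [  0.        ,   0.        ,   1.        ]]), 'origin': array([0.07988076, 0.6239979 , 0.37232615]), 'rotation': array([1.62130596e+02, 7.94625326e-02, 7.55435506e+01])}
```

View pics/scene0.png

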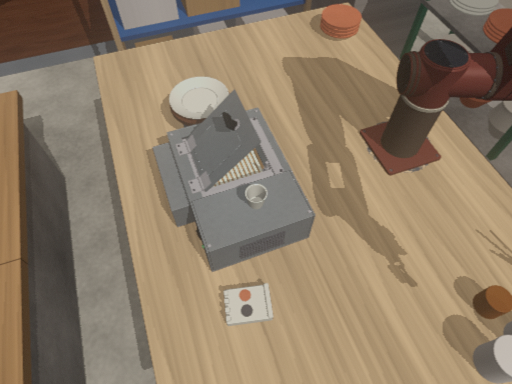

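View pics/top0.png

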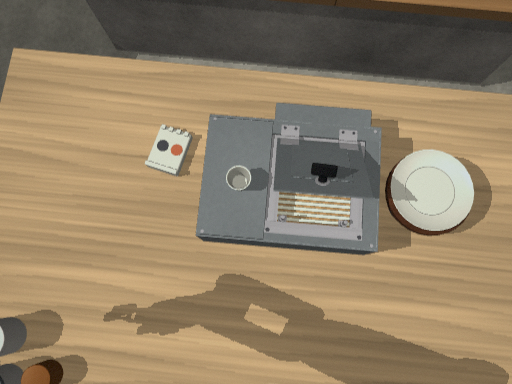

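View pics/wrist0.png

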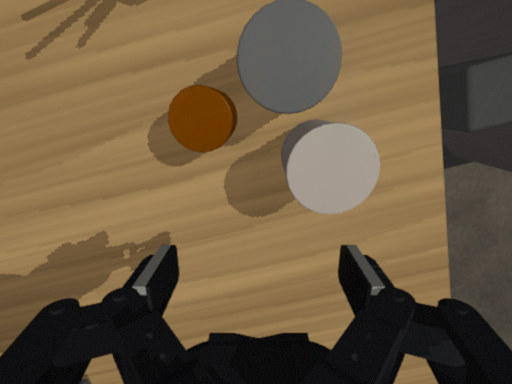

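The scene view shows the hatch open, leaning towards the hinge, with the knob near (230,120). In the top view the extractor covers about (200–380, 105–250), with the knob at (323,171), the cup at (238,178) and the plate at (430,192). I'll enlarge these areas next.

```bash
python3 - <<'E'
import cv2
t=cv2.imread('pics/top0.png')[95:260,190:390]; cv2.imwrite('pics/topc.png',cv2.resize(t,None,fx=4,fy=3.6,interpolation=cv2.INTER_CUBIC)[:600])
t=cv2.imread('pics/scene0.png')[85:270,145:320]; cv2.imwrite('pics/scenec.png',cv2.resize(t,None,fx=3.2,fy=3.2,interpolation=cv2.INTER_CUBIC))
E
```

```text
(no output)
```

View pics/topc.png

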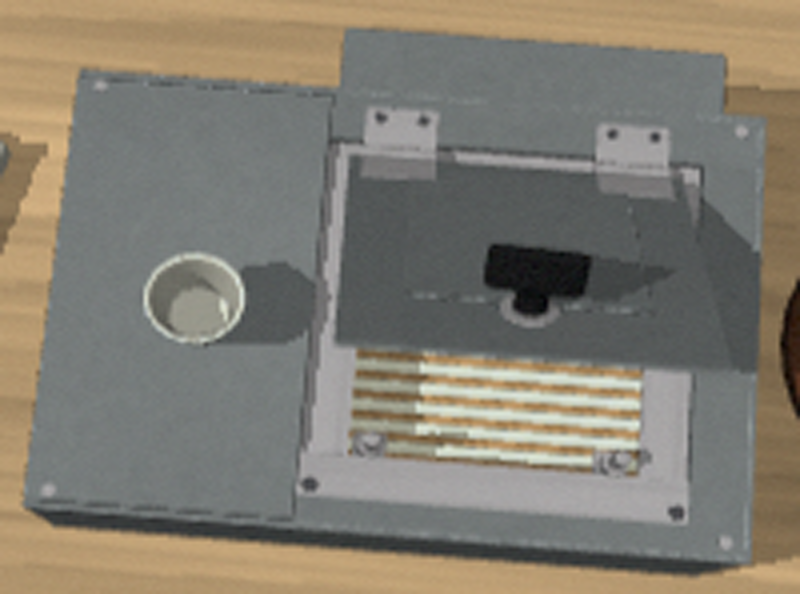

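View pics/scenec.png

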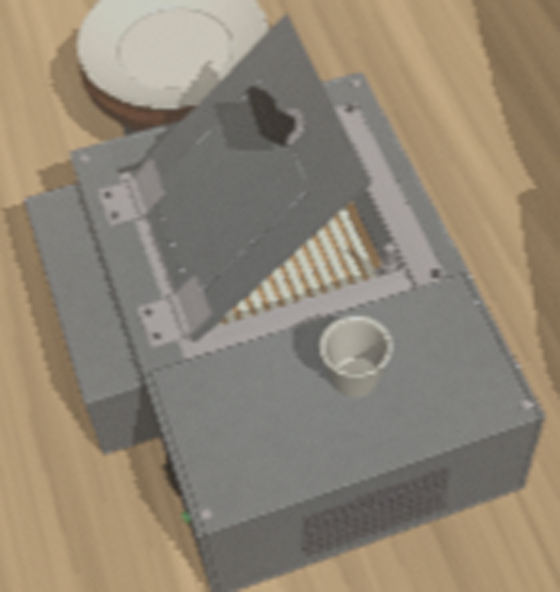

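```bash
cat > h.py <<'E'
import numpy as np, cv2, json
from scipy.spatial.transform import Rotation as R
from scipy.optimize import least_squares
from plant import robot, read_camera, camera_model
def proj(m,P):
    r=R.from_euler('xyz',m['rotation'],degrees=True).as_matrix()
    c=(np.atleast_2d(P)-m['origin'])@r
    return (c/c[:,2:])@m['mtx'].T[:,:2]
def save(n,f,crop=None,k=1):
    im=cv2.cvtColor(read_camera(n),cv2.COLOR_RGB2BGR)
    if crop: im=im[crop[1]:crop[3],crop[0]:crop[2]]
    cv2.imwrite('pics/'+f,cv2.resize(im,None,fx=k,fy=k,interpolation=cv2.INTER_CUBIC))
E
python3 - <<'E'
from h import *
T=camera_model('top');S=camera_model('scene')
tp=lambda a:np.array(a)/[4,3.6]+[190,95]
sp=lambda a:np.array(a)/3.2+[145,85]
# box corners, order: (+x,+y),(-x,+y),(-x,-y),(+x,-y)
bt=tp([(78,70),(27,507),(750,562),(763,120)]); bs=sp([(205,525),(540,412),(360,75),(72,152)])
# panel corners free(+y),free(-y); 
pt=tp([(337,343),(757,370)]); ps=sp([(370,187),(288,15)])
kt=tp([(538,270)]); ks=sp([(265,115)])
def model(p):
    x,y,yaw,hx,th,hz=p
    W=lambda L:np.array(L)@R.from_euler('z',yaw).as_matrix().T+[x,y,0]
    box=W([(.15,.21,.15),(-.15,.21,.15),(-.15,-.21,.15),(.15,-.21,.15)])
    c,s=np.cos(th),np.sin(th)
    f=lambda r,u,v:(hx-r*c+u*s,v-.06,hz+r*s+u*c)
    pan=W([f(.215,.002,.1),f(.215,.002,-.1)])
    kn=W([f(.172,.032,0)])
    return box,pan,kn
def res(p):
    b,pa,kn=model(p)
    return np.concatenate([(proj(T,b)-bt).ravel(),(proj(S,b)-bs).ravel(),(proj(T,pa)-pt).ravel(),(proj(S,pa)-ps).ravel(),.7*(proj(T,kn)-kt).ravel(),.7*(proj(S,kn)-ks).ravel(),[(p[5]-.152)/.002]])
for yaw0 in(0,):
    r=least_squares(res,[.55,-.05,yaw0,.1,.7,.152]); print(r.cost,r.x,np.degrees(r.x[2])); print(r.fun.round(1).reshape(-1)[:-1].reshape(-1,2)); print(model(r.x))
E
```

```text
33.19631592681296 [0.59619749 0.00898394 0.02249217 0.10491772 0.71063312 0.15190473] 1.2887062637962037
[[ 0.4 -0.1]
 [-0.7  0.9]
 [ 1.3  0.8]
 [ 1.3 -0.8]
 [-2.1  2. ]
 [ 2.  -0.8]
 [-0.1 -2.6]
 [-1.4 -1.3]
 [ 0.1  0.2]
 [-5.4  0.6]
 [-0.5 -2.2]
 [-1.5 -0.4]
 [ 0.3  0. ]
 [-0.2 -0.3]]
(array([[ 0.74143659,  0.22230436,  0.15      ],
       [ 0.44151247,  0.21555728,  0.15      ],
       [ 0.45095839, -0.20433648,  0.15      ],
       [ 0.7508825 , -0.1975894 ,  0.15      ]]), array([[ 0.53857553,  0.0476978 ,  0.29366809],
       [ 0.54307359, -0.15225161,  0.29366809]]), array([[ 0.59297259, -0.05110379,  0.28835707]]))
```

```bash
python3 - <<'E'
from h import *
T=camera_model('top');S=camera_model('scene')
tp=lambda a:np.array(a)/[4,3.6]+[190,95]
sp=lambda a:np.array(a)/3.2+[145,85]
bt=tp([(78,70),(27,507),(750,562),(763,120)]); bs=sp([(205,525),(540,412),(360,75),(72,152)])
pt=tp([(337,343),(727,368)]); ps=sp([(370,187),(288,15)])
kt=tp([(538,270)]); ks=sp([(265,115)])
def model(p):
    x,y,yaw,hx,th,hz=p[:6]
    W=lambda L:np.array(L)@R.from_euler('z',yaw).as_matrix().T+[x,y,0]
    box=W([(.15,.21,.15),(-.15,.21,.15),(-.15,-.21,.15),(.15,-.21,.15)])
    c,s=np.cos(th),np.sin(th)
    f=lambda r,u,v:(hx-r*c+u*s,v-.06,hz+r*s+u*c)
    pan=W([f(.215,.002,.1),f(.215,.002,-.1),f(0,.002,-.1),f(0,.002,.1)])
    kn=W([f(.172,.032,0)])
    return box,pan,kn
def res(p):
    b,pa,kn=model(p); d=p[6:8]; e=p[8:10]
    return np.concatenate([(proj(T,b)-bt+d).ravel(),(proj(S,b)-bs+e).ravel(),(proj(T,pa[:2])-pt+d).ravel(),(proj(S,pa[:2])-ps+e).ravel(),.7*(proj(T,kn)-kt+d).ravel(),.7*(proj(S,kn)-ks+e).ravel(),[(p[5]-.152)/.002],p[6:]/1.])
r=least_squares(res,[.55,-.05,0,.1,.7,.152,0,0,0,0]); print(r.cost,r.x,np.degrees(r.x[2])); print(r.fun.round(1)[:28].reshape(-1,2)); print(model(r.x))
for n,m,k,o in(('top',T,3.6,(190,95)),('scene',S,3.2,(145,85))):
    im=cv2.imread(f'pics/{n}0.png'); d=r.x[6:8] if n=='top' else r.x[8:]
    w,h=(210,165) if n=='top' else (185,185)
    im=cv2.resize(im[o[1]:o[1]+h,o[0]:o[0]+w],None,fx=k,fy=k,interpolation=cv2.INTER_CUBIC)
    b,pa,kn=model(r.x)
    for q,c in((b,(0,255,0)),(pa,(0,0,255))):
        cv2.polylines(im,[((proj(m,q)-o)*k).round().astype(int).reshape(-1,1,2)],True,c,1)
    cv2.imwrite(f'pics/ov_{n}.png',im)
E
```

```text
16.05774704259922 [ 0.59614136  0.00915022  0.02116051  0.10801953  0.69146913  0.1520851
 -0.50547753 -0.35085269  0.49119019  0.43630826] 1.2124076463860394
[[-0.1 -0.5]
 [-1.4  0.5]
 [ 0.6  0.6]
 [ 0.8 -1. ]
 [-1.7  2.5]
 [ 2.5 -0.2]
 [ 0.6 -2.1]
 [-0.8 -0.9]
 [-0.5 -0.1]
 [ 1.1  1. ]
 [-0.1 -0.9]
 [-1.   0.9]
 [-0.2 -0.2]
 [ 0.1  0.4]]
(array([[ 0.7416644 ,  0.22227705,  0.15      ],
       [ 0.44173157,  0.21592937,  0.15      ],
       [ 0.45061831, -0.2039766 ,  0.15      ],
       [ 0.75055115, -0.19762893,  0.15      ]]), array([[ 0.53898582,  0.04794956,  0.29072467],
       [ 0.5432176 , -0.15200567,  0.29072467],
       [ 0.70879718, -0.1485014 ,  0.15362572],
       [ 0.7045654 ,  0.05145383,  0.15362572]]), array([[ 0.59334343, -0.05092243,  0.28641418]]))
```

View pics/ov_top.png

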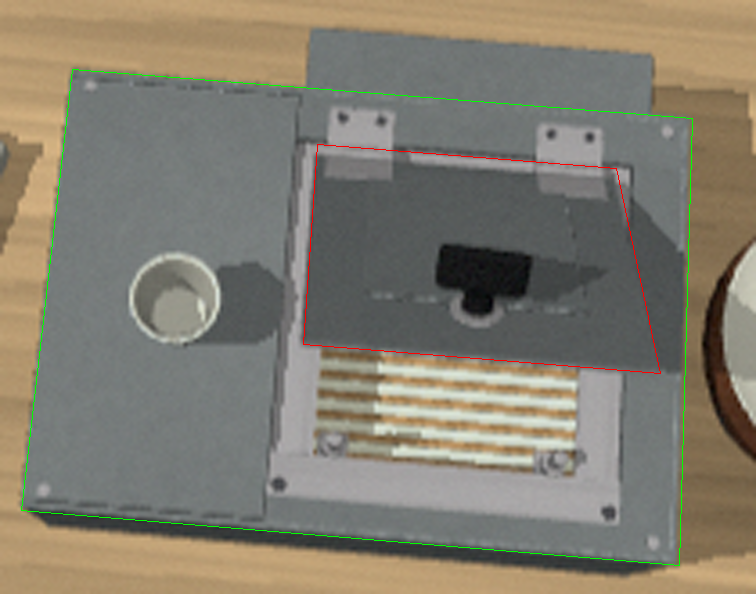

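View pics/ov_scene.png

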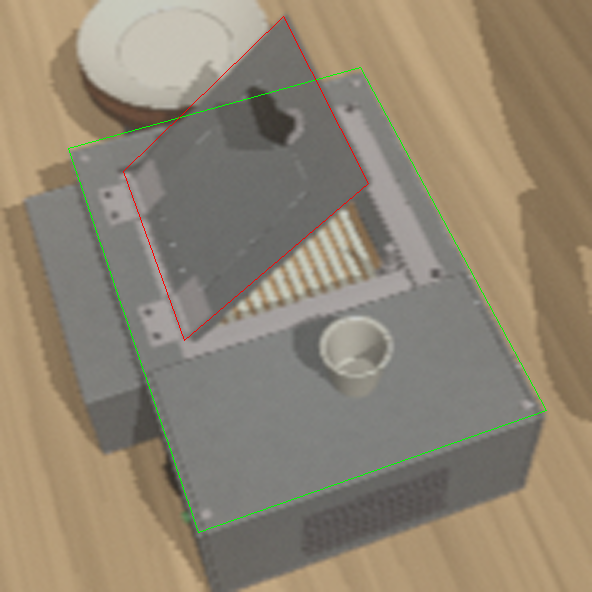

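Emit:
arm_command:
  series:
    - [0,0,0,-14,10.6]
    - [0,0,0,-14,10.6]
    - [0,0,0,-14,10.6]
    - [0,0,0,-14,10.6]
    - [0,0,0,-14,10.6]
    - [0,0,0,-14,10.6]
    - [0,0,0,-14,10.6]
    - [0,0,0,0,0]

```text
t: 1.15
position: [0.1564, 0.6053, 0.5038]
ee_rot: [180.0, -0.1, 91.4]
ft_force: [0.7, 0.5, -1.0]
opening: 0.0
```

Emit:
arm_command:
  series:
    - [0,-44.7,24,0,0]
    - [0,-44.7,24,0,0]
    - [0,-44.7,24,0,0]
    - [0,-44.7,24,0,0]
    - [0,-44.7,24,0,0]
    - [0,-44.7,24,0,0]
    - [0,-44.7,24,0,0]
    - [0,-44.7,24,0,0]
    - [0,-44.7,24,0,0]
    - [0,-44.7,24,0,0]
    - [0,-44.7,24,0,0]
    - [0,-44.7,24,0,0]

```text
t: 2.65
position: [0.4569, 0.0739, 0.5018]
ee_rot: [-180.0, -0.0, 91.6]
ft_force: [0.9, 0.7, -0.2]
opening: -0.003
```

Emit:
arm_command:
  series:
    - [0,-44.7,24,0,0]
    - [0,-44.7,24,0,0]
    - [0,-44.7,24,0,0]
    - [0,-44.7,24,0,0]
    - [0,0,0,0,0]

```text
t: 3.28
position: [0.5574, -0.104, 0.5005]
ee_rot: [-179.8, -0.0, 91.3]
ft_force: [-0.9, 0.5, 0.1]
opening: 0.0
```

```bash
python3 - <<'E'
from h import *
s=robot.observe();print(s['t'],s['position'],s['ee_rot'],s['ft_force'],s['joint_positions'])
save('wrist','w1.png',k=1.5)
E
```

```text
3.275 [ 0.55739747 -0.10396145  0.50048134] [-1.79838212e+02 -1.95720470e-02  9.13261665e+01] [-0.88025923  0.51065483  0.13323086] [-1.85226482e+01  2.12117459e+00  8.88250195e+01 -3.65276447e-02
  8.92126283e+01 -1.98482898e+01]
```

View pics/w1.png

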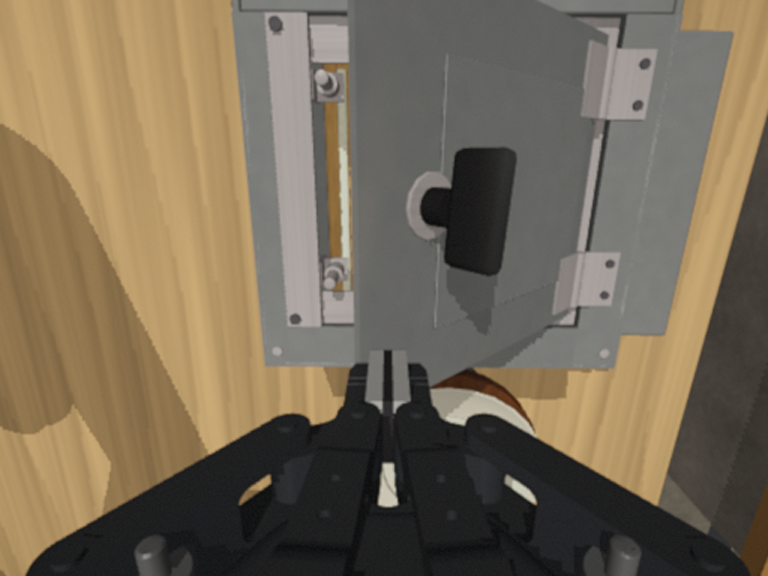

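```bash
python3 - <<'E'
from h import *
m=camera_model('wrist'); print(m['origin'],m['rotation'])
P=[(.539,.048,.2907),(.5432,-.152,.2907),(.7088,-.1485,.1536),(.5933,-.0509,.2864),(.557,-.104,.3275),(.4506,-.204,.15),(.7506,-.1976,.15)]
print((proj(m,P)*1.5).round())
E
```

```text
[ 0.55491452 -0.02409567  0.46953584] [162.17861363   0.19263393   1.39718073]
[[349. -58.]
 [359. 422.]
 [573. 321.]
 [475. 222.]
 [389. 375.]
 [262. 372.]
 [611. 373.]]
```

Emit:
arm_command:
  series:
    - [0,0,8,10,0]
    - [0,0,0,15,0]
    - [0,0,0,15,0]
    - [0,0,0,8,0]
    - [0,0,-8,11.5,0]
    - [0,0,-8,11.5,0]
    - [0,0,-7,13.5,0]
    - [0,0,-7,13.5,0]
    - [0,0,0,0,0]

```text
t: 4.45
position: [0.5337, -0.1016, 0.4028]
ee_rot: [-179.8, -0.0, 91.3]
ft_force: [0.2, -1.0, 0.2]
opening: 0.002
```

```bash
python3 - <<'E'
from h import *
s=robot.observe();print(s['t'],s['position'],s['ee_rot'],s['ft_force'])
save('top','t2.png',(190,95,390,260),3.6)
E
```

```text
4.45 [ 0.5337063  -0.10157038  0.40283108] [-1.79834371e+02 -4.76435231e-02  9.12921239e+01] [ 0.1577458  -0.99144805  0.24139447]
```

View pics/t2.png

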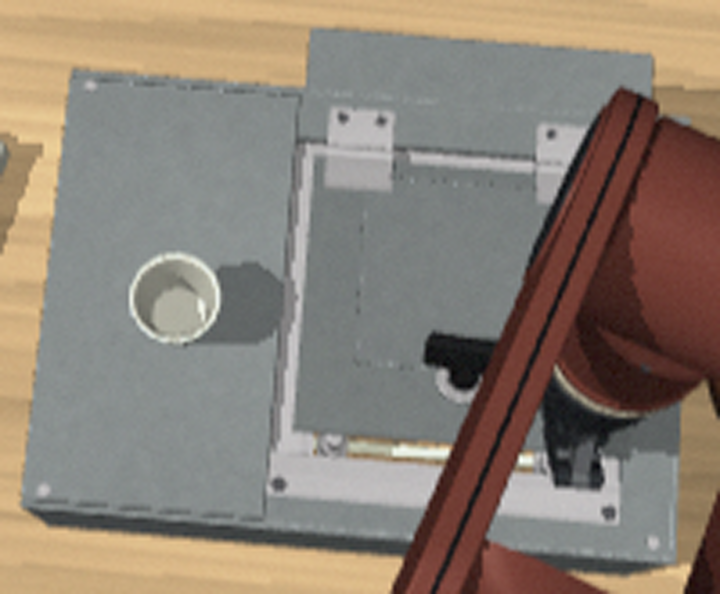

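Emit:
arm_command:
  series:
    - [0,0,-5,14,0]
    - [0,0,-5,14,0]
    - [0,0,-3,10,0]
    - [0,0,-1,10,0]
    - [0,0,-1,5,0]
    - [0,0,-1,5,0]
    - [0,0,0,0,0]

```text
t: 5.38
position: [0.5186, -0.1019, 0.3463]
ee_rot: [-180.0, -0.0, 91.3]
ft_force: [0.6, 0.3, -0.1]
opening: 0.001
```

```bash
python3 - <<'E'
from h import *
s=robot.observe();print(s['t'],s['position'],s['ee_rot'],s['ft_force'])
save('scene','s3.png',(145,85,320,270),3.2)
E
```

```text
5.375 [ 0.51856898 -0.10188951  0.34633974] [-1.79969950e+02 -9.73803336e-03  9.13189393e+01] [ 0.56344069  0.33719163 -0.11988318]
```

View pics/s3.png

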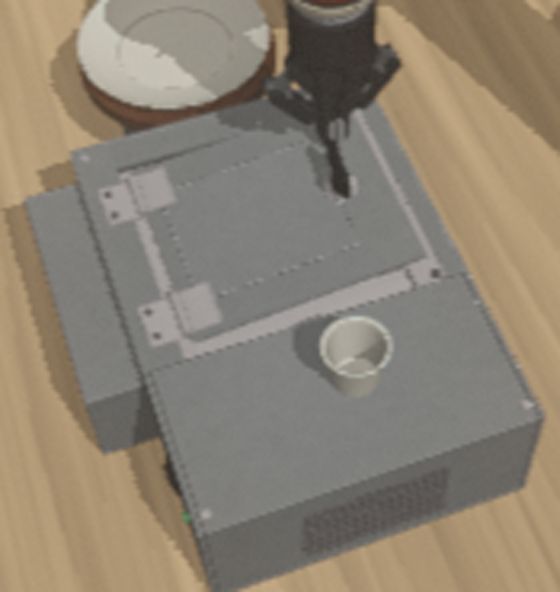

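Emit:
arm_command:
  series:
    - [0,0,0,2,0]
    - [0,0,0,2,0]
    - [0,0,0,0,0]

```text
t: 5.8
position: [0.5187, -0.102, 0.3426]
ee_rot: [180.0, 0.0, 91.3]
ft_force: [0.2, -0.4, 0.3]
opening: 0.0
```

Emit:
arm_command:
  series:
    - [0,0,0,1.5,0]
    - [0,0,0,0,0]

```text
t: 6.05
position: [0.5186, -0.1019, 0.3411]
ee_rot: [-180.0, -0.0, 91.3]
ft_force: [0.0, -0.3, 0.4]
opening: -0.001
```

```bash
python3 - <<'E'
from h import *
save('wrist','w4.png',(100,0,460,384),1.5)
save('scene','s4.png',(180,85,310,195),5)
E
```

```text
(no output)
```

View pics/w4.png

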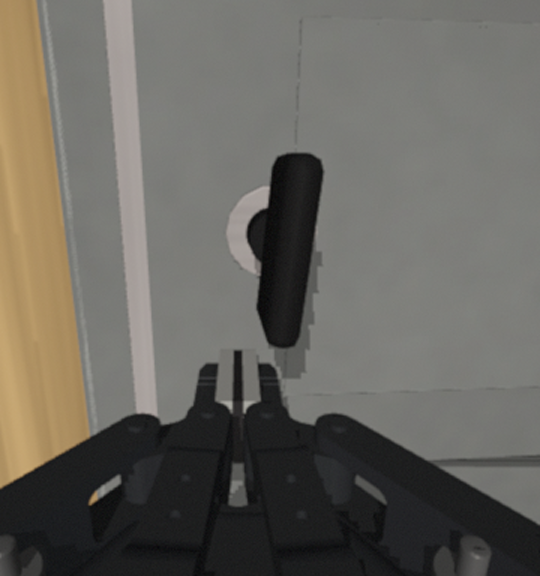

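View pics/s4.png

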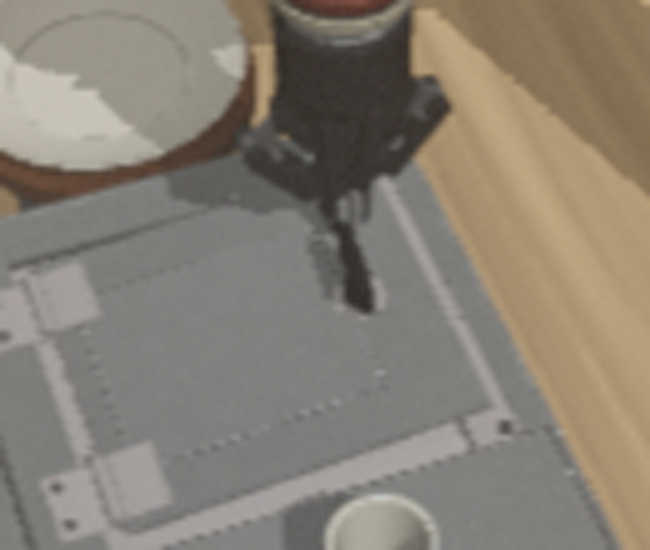

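The wrist view shows the hatch almost down. The wing runs from (297,155) to (278,345), about 5–6° clockwise. I'll keep lowering until I feel the buffers.

Emit:
arm_command:
  series:
    - [0,0,0,1.5,0]
    - [0,0,0,1.5,0]
    - [0,0,0,0,0]

```text
t: 6.52
position: [0.5187, -0.1019, 0.339]
ee_rot: [180.0, 0.0, 91.3]
ft_force: [-3.7, 0.5, 5.8]
opening: -0.003
```

Emit:
arm_command:
  series:
    - [0,0,0,1.5,0]
    - [0,0,0,1.5,0]
    - [0,0,0,0,0]

```text
t: 6.9
position: [0.5186, -0.1019, 0.3361]
ee_rot: [-180.0, 0.0, 91.3]
ft_force: [-4.0, 0.2, 7.8]
opening: 0.0
```

Emit:
arm_command:
  series:
    - [0,0,0,-20,0]
    - [0,0,0,-40,0]
    - [60,0,0,-40,0]
    - [60,0,0,0,0]
    - [60,0,0,0,0]

```text
t: 7.52
position: [0.5185, -0.1019, 0.4345]
ee_rot: [-180.0, -0.0, 91.3]
ft_force: [0.0, -0.4, -1.3]
opening: 0.636
```

```bash
python3 - <<'E'
from h import *
s=robot.observe();print(s['t'],s['position'],s['ee_rot'],s['ft_force'],s['opening'])
m=camera_model('wrist'); 
save('wrist','w5.png',(60,0,460,384),1.5)
print(m)
E
```

```text
7.525 [ 0.51848991 -0.10186471  0.43451128] [-1.79966730e+02 -1.39763346e-02  9.13152009e+01] [ 0.0179123  -0.38917891 -1.29468423] 0.6362655744499247
{'mtx': array([[277.52868847,   0.        , 258.13012956],
       [  0.        , 277.52868847, 193.06198381],
       [  0.        ,   0.        ,   1.        ]]), 'origin': array([ 0.51668519, -0.02358979,  0.40315846]), 'rotation': array([1.62125880e+02, 6.24784297e-02, 1.34431932e+00])}
```

View pics/w5.png

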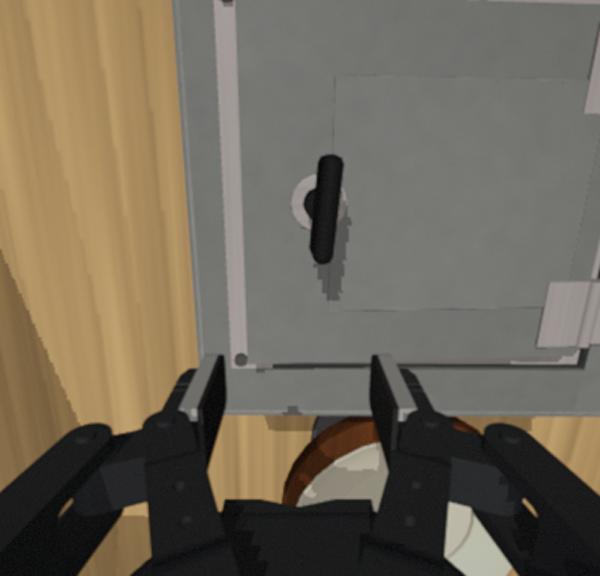

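```bash
cat >> h.py <<'E'
def back(m,px,z):
    r=R.from_euler('xyz',m['rotation'],degrees=True).as_matrix()
    d=np.c_[np.atleast_2d(px),np.ones(len(px))]@np.linalg.inv(m['mtx']).T@r.T
    return m['origin']+d*((z-m['origin'][2])/d[:,2])[:,None]
E
python3 - <<'E'
from h import *
m=camera_model('wrist')
f=lambda a:np.array(a)/1.5+[60,0]
w=back(m,f([(330,160),(322,259)]),.205); print(w,w.mean(0)); d=w[0]-w[1]; print(np.degrees(np.arctan2(d[0],d[1])))
print(back(m,f([(318,203)]),.165))
print(back(m,f([(200,411),(177,40),(600,415)]),.15))
print('rim',back(m,f([(240,360),(228,2)]),.15))
e=back(m,f([(333,80),(332,310),(590,74),(545,308)]),.16); print(e)
E
```

```text
[[ 0.53089346 -0.02509502  0.205     ]
 [ 0.52919092 -0.07115631  0.205     ]] [ 0.53004219 -0.04812567  0.205     ]
2.1168315292986275
[[ 0.5281733  -0.04860822  0.165     ]]
[[ 0.45150735 -0.1961602   0.15      ]
 [ 0.45027299  0.03372627  0.15      ]
 [ 0.7330659  -0.19234931  0.15      ]]
rim [[ 0.48039623 -0.15556691  0.15      ]
 [ 0.4780078   0.05181149  0.15      ]]
[[ 0.53384162  0.01476328  0.16      ]
 [ 0.53965517 -0.11436841  0.16      ]
 [ 0.66820579  0.0207037   0.16      ]
 [ 0.67152257 -0.10982878  0.16      ]]
```

Emit:
arm_command:
  series:
    - [60,26,5,0,3.4]
    - [60,27,5,0,0]
    - [60,0,0,10,0]
    - [60,0,0,0,0]

```text
t: 8.07
position: [0.5284, -0.0492, 0.4227]
ee_rot: [-179.8, -0.0, 87.9]
ft_force: [-0.8, 0.1, -0.1]
opening: 0.702
```

```bash
python3 - <<'E'
from h import *
s=robot.observe();print(s['t'],s['position'],s['ee_rot'],s['ft_force'],s['opening'])
m=camera_model('wrist'); print(m['origin'],m['rotation'])
save('wrist','w6.png',(100,100,420,384),2)
p=s['position']
print((proj(m,[p-[0,0,.155],p-[0,0,.22],p-[0,0,.26]])-[100,100])*2)
E
```

```text
8.075 [ 0.52844971 -0.04916847  0.42270729] [-1.79757907e+02 -2.16887583e-02  8.79408569e+01] [-0.84613431  0.14842025 -0.05097077] 0.7021826583250308
[0.53117471 0.02906681 0.39135948] [162.1308822    0.27317184  -2.03316222]
[[318.77447864 329.34746045]
 [318.85540779 231.44133301]
 [318.88461377 196.10863791]]
```

View pics/w6.png

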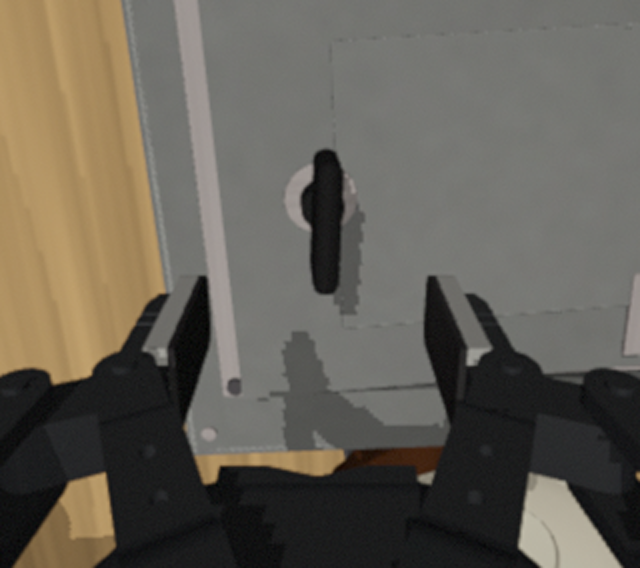

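Emit:
arm_command:
  series:
    - [60,3,2,0,10]
    - [60,0,0,0,10]
    - [60,0,0,0,10]
    - [60,0,0,0,10]
    - [60,0,0,0,10]
    - [60,0,0,0,10]
    - [60,0,0,0,10]
    - [60,0,0,0,10]
    - [60,0,0,0,10]
    - [60,0,0,0,0]

```text
t: 9.38
position: [0.531, -0.0469, 0.4251]
ee_rot: [180.0, 0.0, -2.1]
ft_force: [0.3, 0.1, 0.0]
opening: 0.701
```

```bash
python3 - <<'E'
from h import *
s=robot.observe();print(s['t'],s['position'],s['ee_rot'],s['ft_force'],s['opening'])
m=camera_model('wrist'); print(m['origin'],m['rotation'])
save('wrist','w7.png',(100,100,420,384),2)
p=s['position']
print((proj(m,[p-[0,0,.155],p-[0,0,.22],p-[0,0,.26]])-[100,100])*2)
r=R.from_euler('xyz',s['ee_rot'],degrees=True).as_matrix()
for x in(.011,-.011):
  for z in (.155,.16,.165): print(x,z,(proj(m,[p+r@[x,.03,z]])-[100,100])*2)
E
```

```text
9.375 [ 0.53102974 -0.04690201  0.42509228] [ 1.79988857e+02  1.26875996e-02 -2.05741696e+00] [0.2692223  0.06284644 0.04465075] 0.7007274468809469
[ 0.60986273 -0.05032791  0.39365095] [ 1.62032374e+02  1.95828569e-02 -9.20301466e+01]
[[313.95653618 330.65111303]
 [314.71631856 232.14687887]
 [314.990707   196.57297808]]
0.011 0.155 [[434.2862487  292.45327989]]
0.011 0.16 [[430.37737639 282.94964396]]
0.011 0.165 [[426.71976257 274.05689243]]
-0.011 0.155 [[428.73597803 367.45762033]]
-0.011 0.16 [[425.17978701 356.00555374]]
-0.011 0.165 [[421.84216833 345.25735964]]
```

View pics/w7.png

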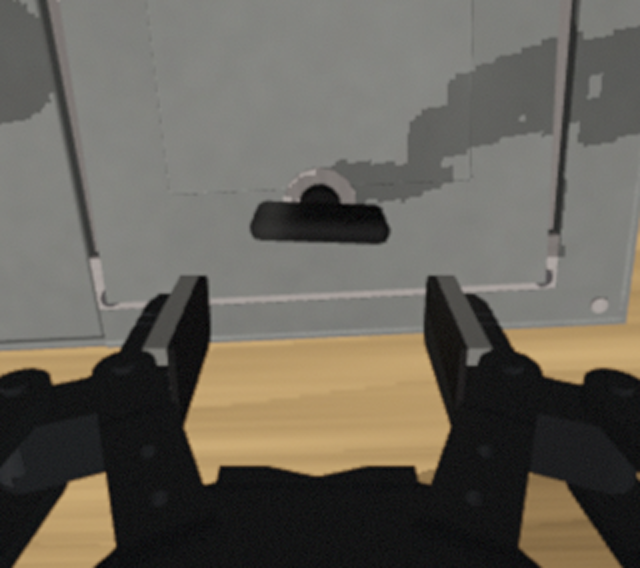

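Emit:
arm_command:
  series:
    - [60,0,0,0,-10]
    - [60,0,0,0,-10]
    - [60,0,0,0,-10]
    - [60,0,0,0,-10]
    - [60,0,0,0,-10]
    - [60,0,0,0,-10]
    - [60,0,0,0,-10]
    - [60,0,0,0,-10]
    - [60,0,0,0,-10]
    - [60,-1,-1,15,0]
    - [60,0,0,20,0]
    - [60,0,0,0,0]

```text
t: 10.92
position: [0.5292, -0.0471, 0.3874]
ee_rot: [-179.7, -0.1, 87.8]
ft_force: [-0.2, -0.3, 0.2]
opening: 0.707
```

Emit:
arm_command:
  series:
    - [60,0,0,20,0]
    - [60,0,0,15,0]
    - [60,0,0,7,0]
    - [60,0,0,0,0]

```text
t: 11.42
position: [0.53, -0.047, 0.3478]
ee_rot: [-179.9, -0.0, 87.9]
ft_force: [-0.7, -0.9, 0.2]
opening: 0.705
```

```bash
python3 - <<'E'
from h import *
s=robot.observe();print(s['t'],s['position'],s['ee_rot'],s['ft_force'],s['ft_torque'],s['opening'])
save('wrist','w8.png',(100,100,420,384),2)
save('scene','s8.png',(180,85,310,195),5)
E
```

```text
11.425 [ 0.52998661 -0.04703873  0.34778708] [-1.79944563e+02 -1.20688834e-02  8.79026219e+01] [-0.65017078 -0.86550404  0.17327866] [ 0.00421367 -0.01283641 -0.06179321] 0.704682458652254
```

View pics/w8.png

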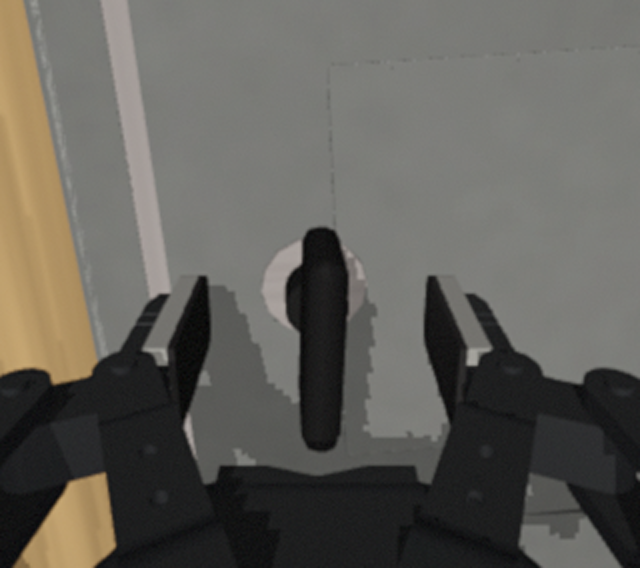

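View pics/s8.png

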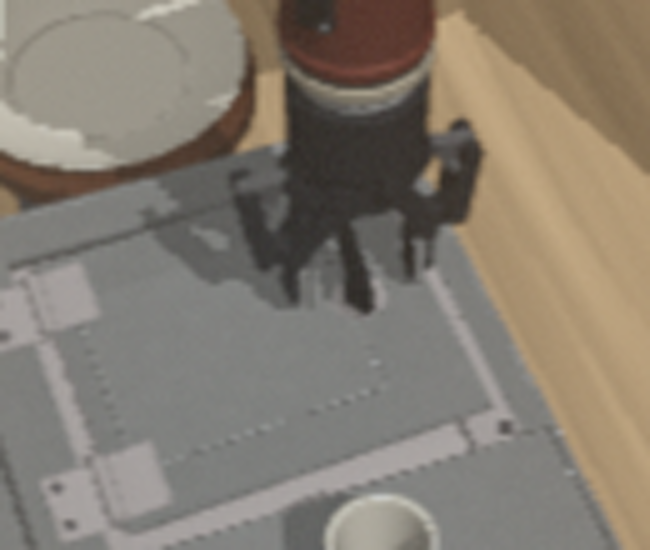

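Emit:
arm_command:
  series:
    - [20,0,0,0,0]
    - [20,0,0,0,0]
    - [0,0,0,0,0]
    - [0,0,0,0,0]
    - [0,0,0,0,0]
    - [0,0,0,0,0]
  squeeze: 50

```text
t: 12.28
position: [0.5299, -0.0471, 0.3486]
ee_rot: [-180.0, 0.0, 87.9]
ft_force: [-4.8, 0.1, 5.3]
opening: 0.165
```

Emit:
arm_command:
  series:
    - [0,0,0,0,0]
    - [0,0,0,0,0]
    - [0,0,0,0,0]

```text
t: 12.65
position: [0.5299, -0.0471, 0.3486]
ee_rot: [-180.0, 0.0, 87.9]
ft_force: [-5.0, -0.5, 5.1]
opening: 0.169
```

```bash
python3 - <<'E'
from h import *
s=robot.observe();print(s['t'],s['position'],s['ee_rot'],s['ft_force'],s['ft_torque'],s['opening'])
save('wrist','w9.png',(100,100,420,384),2)
E
```

```text
12.65 [ 0.52988611 -0.04707812  0.34861167] [-1.79956532e+02  5.20400382e-03  8.79170979e+01] [-5.02587025 -0.50535929  5.13225021] [ 0.06034659  0.83661698 -0.00638154] 0.1685711832873708
```

View pics/w9.png

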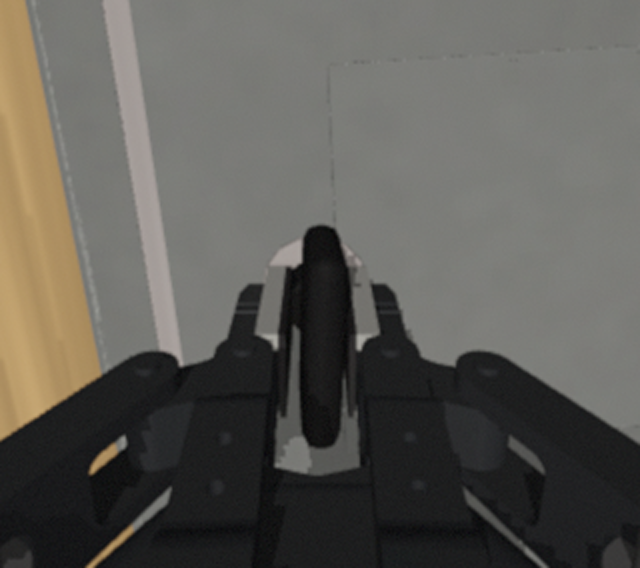

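Emit:
arm_command:
  series:
    - [0,0,0,1,0]
    - [0,0,0,1,0]
    - [0,0,0,0,0]
  squeeze: 60

```text
t: 13.08
position: [0.5298, -0.0471, 0.3471]
ee_rot: [-179.9, 0.0, 87.9]
ft_force: [-7.7, -0.1, 8.8]
opening: 0.16
```

Emit:
arm_command:
  series:
    - [0,0,0,1,0]
    - [0,0,0,1,0]
    - [0,0,0,0,0]

```text
t: 13.45
position: [0.5297, -0.0471, 0.3452]
ee_rot: [-179.9, 0.0, 87.9]
ft_force: [-8.5, 0.5, 10.0]
opening: 0.154
```

Emit:
arm_command:
  series:
    - [0,0,-0.7,0.5,0]
    - [0,0,-0.7,0.5,0]
    - [0,0,0,0,0]

```text
t: 13.82
position: [0.529, -0.047, 0.3449]
ee_rot: [179.9, 0.0, 87.9]
ft_force: [-5.4, 1.6, 10.9]
opening: 0.162
```

Emit:
arm_command:
  series:
    - [0,0,-0.5,0.5,0]
    - [0,0,0,0.5,0]
    - [0,0,0,0,0]

```text
t: 14.2
position: [0.5288, -0.047, 0.3442]
ee_rot: [179.8, 0.0, 87.9]
ft_force: [-5.2, 1.1, 9.4]
opening: 0.16
```

```bash
python3 - <<'E'
from h import *
s=robot.observe();print(s['t'],s['position'],s['ft_force'],s['ft_torque'],s['opening'])
save('scene','s10.png',(180,85,310,195),5)
save('wrist','w10.png',(160,150,360,384),3)
E
```

```text
14.2 [ 0.52876182 -0.04704201  0.34420143] [-5.16534913  1.13085766  9.39354516] [ 0.14688534  0.60851609 -0.01086839] 0.15953994709408162
```

View pics/s10.png

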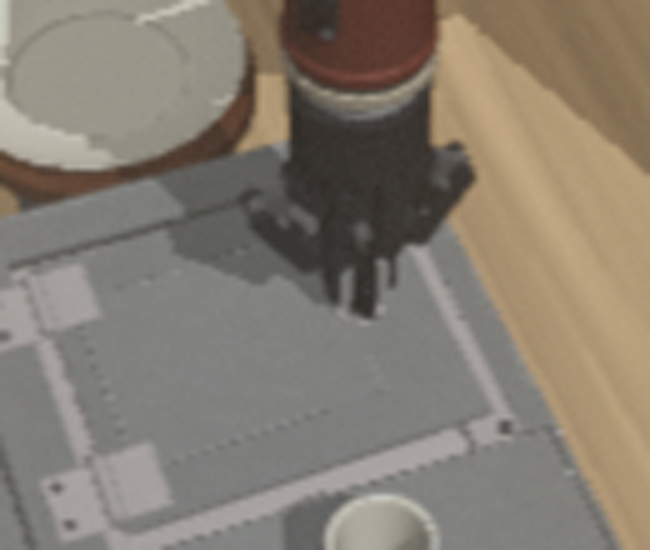

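View pics/w10.png

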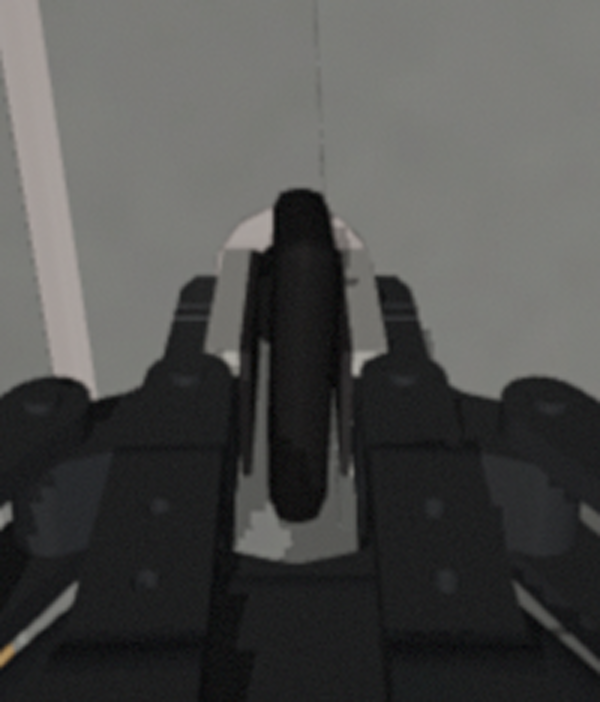

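Emit:
arm_command:
  series:
    - [40,0,0,0,0]
    - [40,0,0,0,0]
    - [40,-0.5,2,-7,0]
    - [40,0,0,-6,0]
    - [40,0,0,0,0]

```text
t: 14.92
position: [0.5305, -0.0477, 0.3561]
ee_rot: [179.9, 0.0, 87.9]
ft_force: [1.3, -0.2, -0.7]
opening: 0.469
```

```bash
python3 - <<'E'
from h import *
s=robot.observe();print(s['t'],s['position'],s['ft_force'],s['ft_torque'],s['opening'])
save('wrist','w11.png',(160,150,360,384),3)
save('top','t11.png',(190,95,390,260),3.6)
E
```

```text
14.925 [ 0.5305425  -0.04766887  0.35608759] [ 1.2915983  -0.1862031  -0.65046037] [-0.00487211 -0.03116284  0.00790089] 0.469169221267737
```

View pics/w11.png

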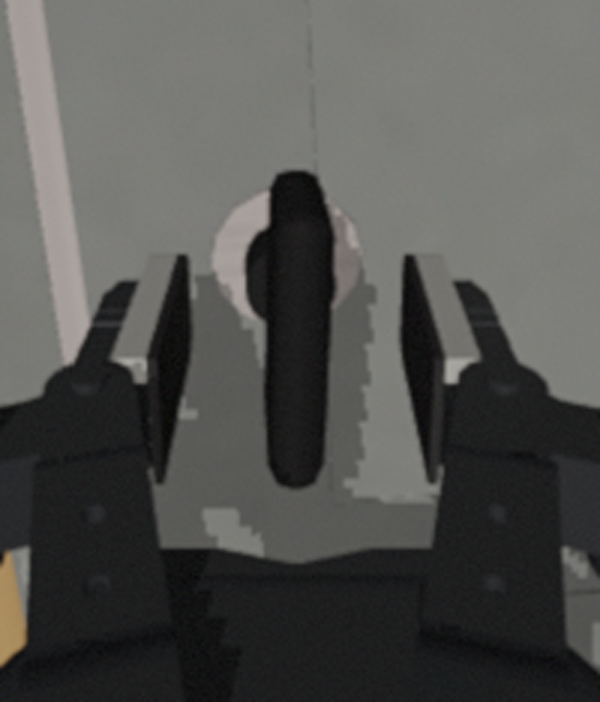

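View pics/t11.png

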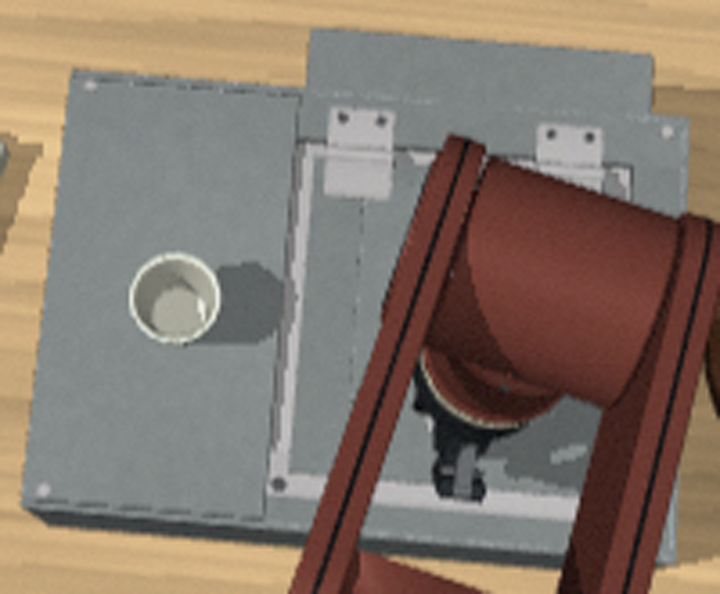

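Emit:
arm_command:
  series:
    - [20,0,0,-1,0]
    - [0,0,0,0,0]
    - [0,0,0,0,0]
    - [0,0,0,0,0]
    - [0,0,0,0,0]
    - [0,0,0,0,0]

```text
t: 15.78
position: [0.5303, -0.0476, 0.3563]
ee_rot: [180.0, 0.0, 87.9]
ft_force: [3.9, 0.5, -0.1]
opening: 0.104
```

Emit:
arm_command:
  series:
    - [0,0,0,1,0]
    - [0,0,0,1,0]
    - [0,0,0,0,0]

```text
t: 16.15
position: [0.5301, -0.0476, 0.3543]
ee_rot: [-180.0, 0.0, 87.9]
ft_force: [1.3, 0.2, 1.2]
opening: 0.104
```

Emit:
arm_command:
  series:
    - [0,0,0,1,0]
    - [0,0,0,1,0]
    - [0,0,0,0,0]

```text
t: 16.52
position: [0.5299, -0.0476, 0.3522]
ee_rot: [-180.0, 0.0, 87.9]
ft_force: [-0.6, -0.5, 4.5]
opening: 0.105
```

Emit:
arm_command:
  series:
    - [0,0,0,0.5,0]
    - [0,0,0,0.5,0]
    - [0,0,0,0,0]

```text
t: 16.9
position: [0.5299, -0.0475, 0.3514]
ee_rot: [-179.9, -0.0, 87.9]
ft_force: [-2.1, -0.2, 6.5]
opening: 0.107
```

Emit:
arm_command:
  series:
    - [0,0,-0.3,0.5,0]
    - [0,0,-0.3,0.5,0]
    - [0,0,0,0,0]

```text
t: 17.27
position: [0.5295, -0.0476, 0.3508]
ee_rot: [180.0, 0.0, 87.9]
ft_force: [-1.7, 0.6, 6.1]
opening: 0.108
```

Emit:
arm_command:
  series:
    - [0,0,-0.1,0.5,0]
    - [0,0,-0.1,0.5,0]
    - [0,0,0,0,0]

```text
t: 17.65
position: [0.5294, -0.0476, 0.35]
ee_rot: [180.0, 0.0, 87.9]
ft_force: [-1.9, 1.7, 7.8]
opening: 0.104
```

Emit:
arm_command:
  series:
    - [0,0,-0.1,0.5,0]
    - [0,0,-0.1,0.5,0]
    - [0,0,0,0,0]

```text
t: 18.02
position: [0.5293, -0.0476, 0.3492]
ee_rot: [180.0, 0.0, 87.9]
ft_force: [-1.9, 0.5, 9.3]
opening: 0.105
```

Emit:
arm_command:
  series:
    - [0,0,-0.1,0.5,0]
    - [0,0,-0.1,0.5,0]
    - [0,0,0,0,0]

```text
t: 18.4
position: [0.5291, -0.0476, 0.3484]
ee_rot: [179.9, 0.0, 87.9]
ft_force: [-2.0, 0.3, 9.1]
opening: 0.106
```

Emit:
arm_command:
  series:
    - [0,0,-0.1,0.5,0]
    - [0,0,-0.1,0.5,0]
    - [0,0,0,0,0]

```text
t: 18.77
position: [0.529, -0.0476, 0.3477]
ee_rot: [179.9, 0.0, 87.9]
ft_force: [-3.3, 0.5, 10.5]
opening: 0.107
```

Emit:
arm_command:
  series:
    - [0,0,-0.1,0.5,0]
    - [0,0,-0.1,0.5,0]
    - [0,0,0,0,0]

```text
t: 19.15
position: [0.5288, -0.0475, 0.3469]
ee_rot: [179.9, 0.0, 87.9]
ft_force: [-4.0, 1.1, 12.1]
opening: 0.103
```

Emit:
arm_command:
  series:
    - [0,0,-0.3,0.5,0]
    - [0,0,-0.3,0,0]
    - [0,0,0,0,0]

```text
t: 19.52
position: [0.5285, -0.0475, 0.3466]
ee_rot: [179.8, 0.0, 87.9]
ft_force: [-3.6, -0.1, 11.2]
opening: 0.108
```

Emit:
arm_command:
  series:
    - [0,0,-0.1,0.5,0]
    - [0,0,0,0,0]
    - [0,0,0,0,0]

```text
t: 19.9
position: [0.5285, -0.0475, 0.3462]
ee_rot: [179.8, 0.0, 87.9]
ft_force: [-1.9, 1.0, 12.1]
opening: 0.1
```

Emit:
arm_command:
  series:
    - [0,0,-0.1,0.5,0]
    - [0,0,0,0,0]
    - [0,0,0,0,0]

```text
t: 20.27
position: [0.5283, -0.0476, 0.3457]
ee_rot: [179.8, 0.0, 87.9]
ft_force: [-2.1, 0.8, 12.2]
opening: 0.104
```

```bash
python3 - <<'E'
from h import *
s=robot.observe();print(s['t'],s['position'],s['ft_force'],s['ft_torque'],s['opening'],s['joint_torque'])
save('wrist','w12.png',(160,150,360,384),3)
save('scene','s12.png',(180,85,310,195),5)
E
```

```text
20.275 [ 0.52827684 -0.04757961  0.34565604] [-2.08032741  0.75507282 12.19568003] [ 0.19077053  0.58889638 -0.07852583] 0.10388390514882723 [-1.41231192e-02 -3.34806669e+01 -3.26397729e+01  2.01005809e-03
 -9.88952368e-01 -5.49657969e-02]
```

View pics/w12.png

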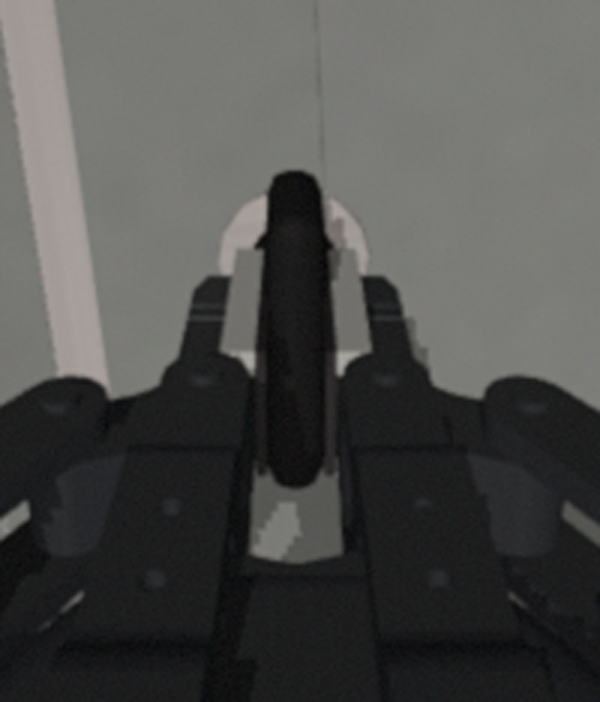

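View pics/s12.png

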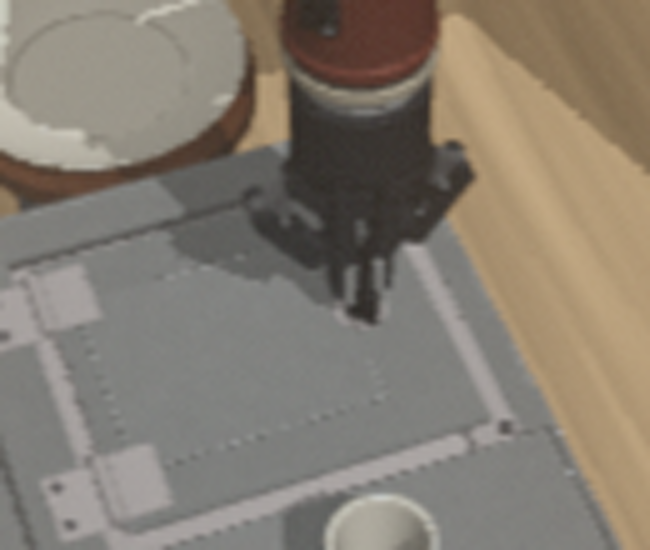

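Emit:
arm_command:
  series:
    - [0,0,-0.1,0.5,0]
    - [0,0,0,0,0]
    - [0,0,0,0,0]

```text
t: 20.75
position: [0.5282, -0.0476, 0.3452]
ee_rot: [179.8, 0.0, 87.9]
ft_force: [-3.1, -0.1, 13.0]
opening: 0.109
```

Emit:
arm_command:
  series:
    - [0,0,-0.1,0.5,0]
    - [0,0,0,0,0]
    - [0,0,0,0,0]

```text
t: 21.12
position: [0.5282, -0.0476, 0.3448]
ee_rot: [179.8, 0.0, 87.9]
ft_force: [-2.8, 0.2, 12.9]
opening: 0.103
```

Emit:
arm_command:
  series:
    - [0,0,-0.1,0.5,0]
    - [0,0,0,0,0]
    - [0,0,0,0,0]

```text
t: 21.5
position: [0.5281, -0.0476, 0.3445]
ee_rot: [179.8, 0.0, 87.9]
ft_force: [-3.4, 0.1, 13.3]
opening: 0.101
```

Emit:
arm_command:
  series:
    - [0,0,-0.1,0.5,0]
    - [0,0,0,0,0]
    - [0,0,0,0,0]

```text
t: 21.88
position: [0.528, -0.0476, 0.3441]
ee_rot: [179.8, 0.0, 87.9]
ft_force: [-4.1, 0.7, 15.3]
opening: 0.104
```

Emit:
arm_command:
  series:
    - [0,0,-0.3,0.5,0]
    - [0,0,0,0,0]
    - [0,0,0,0,0]

```text
t: 22.25
position: [0.5279, -0.0475, 0.3441]
ee_rot: [179.8, 0.0, 87.9]
ft_force: [-4.1, 0.8, 16.2]
opening: 0.104
```

Emit:
arm_command:
  series:
    - [0,0,-0.1,0.5,0]
    - [0,0,0,0,0]
    - [0,0,0,0,0]

```text
t: 22.62
position: [0.5279, -0.0476, 0.3441]
ee_rot: [179.7, 0.0, 87.9]
ft_force: [-5.0, 0.7, 18.9]
opening: 0.105
```

Emit:
arm_command:
  series:
    - [0,0,0,0,5]
    - [0,0,0,0,5]
    - [0,0,0,0,5]
    - [0,0,0,0,5]
    - [0,0,0,0,0]

```text
t: 23.25
position: [0.5279, -0.0476, 0.3441]
ee_rot: [179.7, -0.1, 67.9]
ft_force: [-4.8, 1.2, 18.2]
opening: 0.105
```

```bash
python3 - <<'E'
from h import *
s=robot.observe();print(s['t'],s['position'],s['ee_rot'],s['ft_force'],s['ft_torque'],s['opening'])
E
```

```text
23.25 [ 0.52791936 -0.04759991  0.34405359] [ 1.79715840e+02 -5.09269648e-02  6.78636016e+01] [-4.83422124  1.16973912 18.17757107] [ 0.25264363  0.64700443 -0.09592065] 0.10492707456732478
```

Emit:
arm_command:
  series:
    - [0,0,0,0,4]
    - [0,0,0,0,4]
    - [0,0,0,0,4]
    - [0,0,0,0,4]
    - [0,0,0,0,4]
    - [0,0,0,0,0]

```text
t: 24.0
position: [0.5279, -0.0477, 0.3441]
ee_rot: [179.7, -0.1, 47.9]
ft_force: [-4.1, 0.4, 17.9]
opening: 0.106
```

```bash
python3 - <<'E'
from h import *
s=robot.observe();print(s['t'],s['position'],s['ee_rot'],s['ft_force'],s['ft_torque'],s['opening'])
E
```

```text
24.0 [ 0.52793633 -0.04769354  0.34406612] [ 1.79733215e+02 -1.41050323e-01  4.78724350e+01] [-4.09371847  0.44608181 17.94892091] [ 0.04041777  0.6059345  -0.068498  ] 0.10607750005178555
```

Past the rim's edge (wing at about 43°) with no extra torque, so I'll carry on towards the stop.

Emit:
arm_command:
  series:
    - [0,0,0,0,5]
    - [0,0,0,0,5]
    - [0,0,0,0,5]
    - [0,0,0,0,5]
    - [0,0,0,0,5]
    - [0,0,0,0,5]
    - [0,0,0,0,5]
    - [0,0,0,0,5]
    - [0,0,0,0,0]

```text
t: 25.12
position: [0.528, -0.0479, 0.3441]
ee_rot: [179.9, -0.3, 7.9]
ft_force: [-4.0, -1.1, 18.9]
opening: 0.106
```

```bash
python3 - <<'E'
from h import *
s=robot.observe();print(s['t'],s['position'],s['ee_rot'],s['ft_force'],s['ft_torque'],s['opening'])
E
```

```text
25.125 [ 0.52795629 -0.04787557  0.34406781] [179.85215495  -0.27038836   7.86509904] [-4.02461531 -1.09335732 18.93962847] [-0.25334136  0.65923746 -0.04545817] 0.10620861839247059
```

Emit:
arm_command:
  series:
    - [0,0,0,0,2]
    - [0,0,0,0,2]
    - [0,0,0,0,1]
    - [0,0,0,0,0]

```text
t: 25.62
position: [0.5279, -0.0479, 0.3441]
ee_rot: [179.9, -0.3, 2.9]
ft_force: [-4.0, -0.7, 18.0]
opening: 0.103
```

```bash
python3 - <<'E'
from h import *
s=robot.observe();print(s['t'],s['position'],s['ee_rot'],s['ft_force'],s['ft_torque'],s['opening'])
E
```

```text
25.625 [ 0.52793952 -0.04789848  0.34407563] [179.87180903  -0.28137972   2.91117286] [-4.01456119 -0.65759204 17.98620752] [-0.25725853  0.6488053  -0.08114364] 0.10297704530800664
```

Emit:
arm_command:
  series:
    - [0,0,0,0,1]
    - [0,0,0,0,1]
    - [0,0,0,0,0]

```text
t: 26.0
position: [0.5279, -0.0479, 0.3441]
ee_rot: [179.9, -0.3, 0.9]
ft_force: [-5.3, -0.1, 16.8]
opening: 0.105
```

```bash
python3 - <<'E'
from h import *
s=robot.observe();print(s['t'],s['position'],s['ee_rot'],s['ft_force'],s['ft_torque'],s['opening'])
E
```

```text
26.0 [ 0.52794132 -0.04790418  0.34406596] [179.87983911  -0.28256324   0.91743003] [-5.25408373 -0.09262669 16.83270856] [-0.23305873  0.73252166 -0.00486445] 0.10507684155693707
```

Emit:
arm_command:
  series:
    - [0,0,0,0,1]
    - [0,0,0,0,1]
    - [0,0,0,0,0]

```text
t: 26.38
position: [0.5279, -0.0478, 0.3441]
ee_rot: [179.9, -0.3, -1.0]
ft_force: [-4.7, -0.7, 17.7]
opening: 0.104
```

```bash
python3 - <<'E'
from h import *
s=robot.observe();print(s['t'],s['ee_rot'],s['ft_force'],s['ft_torque'])
save('top','t13.png',(190,95,390,260),3.6)
save('scene','s13.png',(180,85,310,195),5)
E
```

```text
26.375 [179.86887427  -0.27854152  -0.9902534 ] [-4.65255206 -0.71928351 17.67857163] [-0.20507578  0.72871185  0.78955697]
```

View pics/s13.png

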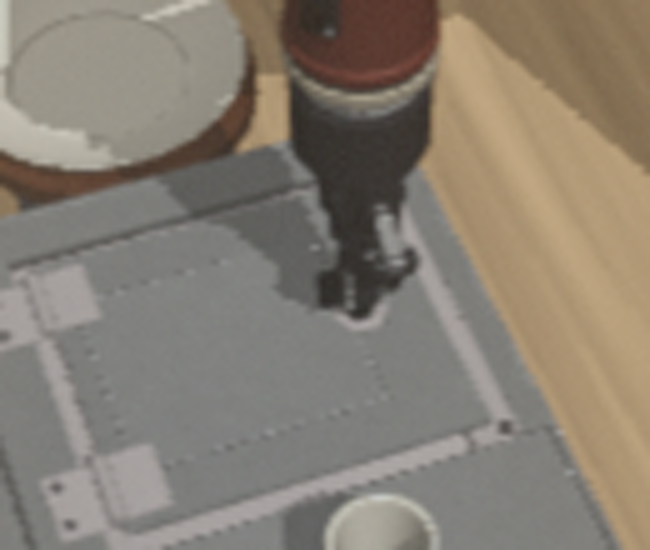

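The torque rose to 0.79 N m at the stop (yaw about −1°). I'll back off the twist, ease the pressure, then let go.

Emit:
arm_command:
  series:
    - [0,0,0,0,-1.5]
    - [0,0,0,-1,0]
    - [0,0,0,-1,0]
    - [0,0,0,0,0]

```text
t: 26.98
position: [0.5279, -0.0479, 0.3444]
ee_rot: [179.9, -0.3, 0.5]
ft_force: [1.8, -0.8, 7.2]
opening: 0.106
```

Emit:
arm_command:
  series:
    - [30,0,0,0,0]
    - [30,0,0,0,0]
    - [30,0,0,0,0]

```text
t: 27.35
position: [0.5267, -0.0474, 0.342]
ee_rot: [-180.0, 0.1, 0.4]
ft_force: [-0.1, -0.9, -0.2]
opening: 0.348
```

Emit:
arm_command:
  series:
    - [40,0,0,-10,0]
    - [40,0,0,-20,0]
    - [40,0,0,-25,0]
    - [40,0,0,-25,0]
    - [40,0,0,0,0]

```text
t: 27.98
position: [0.5276, -0.0476, 0.4257]
ee_rot: [179.9, -0.3, 0.4]
ft_force: [0.6, -0.1, 0.5]
opening: 0.469
```

```bash
python3 - <<'E'
from h import *
s=robot.observe();print(s['t'],s['position'],s['ee_rot'],s['ft_force'])
m=camera_model('wrist')
print(m['origin'],m['rotation'])
save('wrist','w14.png',(100,100,420,384),2)
save('scene','s14.png',(180,85,310,195),5)
E
```

```text
27.975 [ 0.52764072 -0.0475978   0.42569292] [179.92555036  -0.29933216   0.41672595] [ 0.60719668 -0.14891887  0.51032442]
[ 0.60668667 -0.04762386  0.39468573] [ 1.62347255e+02 -4.32642885e-02 -8.95540590e+01]
```

View pics/w14.png

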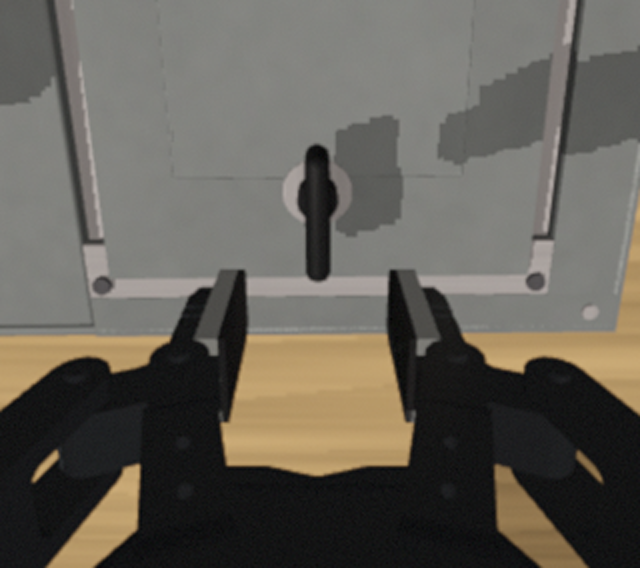

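View pics/s14.png

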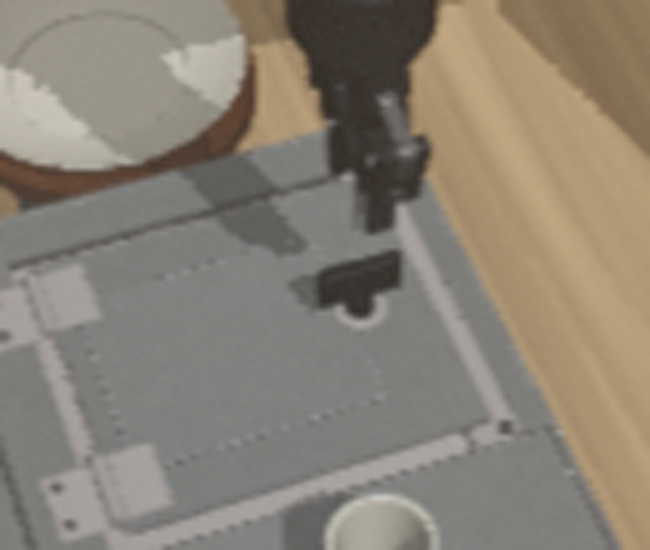

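Emit:
arm_command:
  series:
    - [40,0,0,-30,0]
    - [40,-30,0,-30,0]
    - [40,-40,0,-30,0]
    - [40,-40,0,0,0]
    - [40,-40,0,0,0]
    - [40,0,0,0,0]

```text
t: 28.82
position: [0.3753, -0.0484, 0.5118]
ee_rot: [-180.0, 0.0, 0.4]
ft_force: [-0.2, -0.4, 1.5]
opening: 0.47
```

```bash
python3 - <<'E'
from h import *
s=robot.observe();print(s['t'],s['position'],s['ft_force'])
save('top','t15.png',(190,95,390,260),3.6)
save('scene','s15.png',(145,85,320,270),3.2)
S=camera_model('scene')
x,y,yaw,hx=.5961,.0092,.0212,.107
W=lambda L:np.array(L)@R.from_euler('z',yaw).as_matrix().T+[x,y,0]
for th in(-.02,.01,.067):
    c,sn=np.cos(th),np.sin(th)
    print(th,((proj(S,W([(hx-.215*c,-.06+v,.154+.215*sn) for v in(.1,-.1)]))-[145,85])*3.2).round(1))
E
```

```text
28.825 [ 0.37534335 -0.048364    0.51180008] [-0.2481763  -0.43331582  1.49780168]
-0.02 [[419.  268.4]
 [339.  112.8]]
0.01 [[419.4 264.1]
 [339.  108.2]]
0.067 [[419.6 256.1]
 [338.5  99.5]]
```

View pics/s15.png

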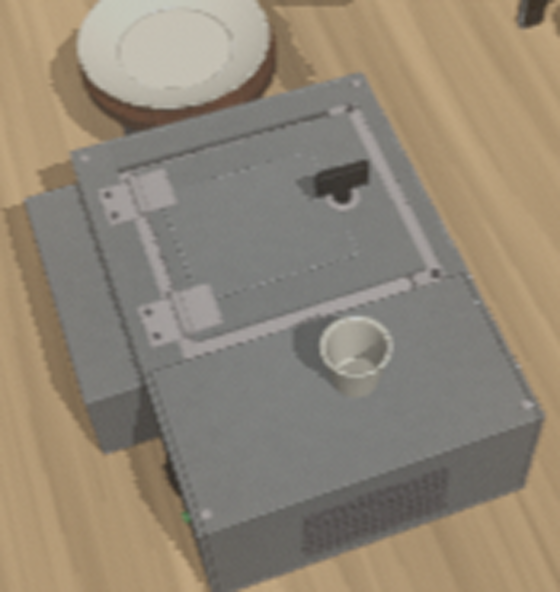

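View pics/t15.png

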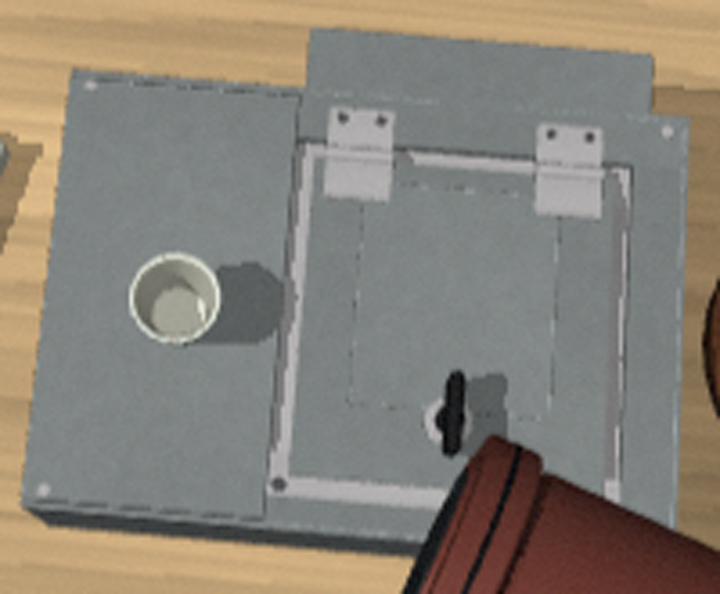

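```bash
python3 - <<'E'
from plant import robot
print(robot.hand_in())
E
```

```text
the job is handed in; nothing more can be done
None
```

The hatch is shut and latched, and the job was handed in at about 29 s of the 69 s allowed. No verdict was reported.

- **Closing:** I pushed the hatch down onto its buffers beside the knob. I then gripped the wing knob and pressed until the hatch seated.
- **Seating:** it seated when the reading on the arm stuck at z = 0.3441 m. The force had been about 14 N by then and rose to about 19 N, so roughly 5 N past the buffers.
- **Turning the knob:** holding it there, I turned the knob clockwise with about 0.1 N m and felt nothing catch at the rim's edge. At the stop the torque rose to 0.79 N m. I backed off 1.5°, eased the pressure and let go.
- **First grip failed:** I gripped too low, the opening stayed at about 14 mm and the pads seemed to catch the knob's neck, so I let go and regripped about 12 mm higher.

**Last checks:**
- In the final pictures the wing is square to the hinge line.
- The hatch stays at its pressed-down height, about 3 px lower than when it sat on the buffers.
- The cup and plate look unmoved and the arm is clear. The brush rest was outside these last crops, but the arm never went near it.
- I judged the hatch angle from pictures only. The projected corner positions disagreed with what I saw by several pixels in the enlarged picture, so I relied on the before-and-after comparison instead.

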